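# Centre the sample cup on the balance pan

### The arm

A 7-joint arm with a two-finger parallel gripper is mounted at the origin on the work surface. World frame = base frame: x ahead of the robot, y to its left, z up, the work surface at z = 0. Lengths are in m, angles in degrees, forces in N, time in s.
With the tool pointing down it reaches from about 0.425 to 0.825 m from the base axis. Payload 3.6 kg.
Tool frame: the origin (TCP) lies midway between the tips of the shut fingers; the grasp point (between the pads) lies 19 mm behind it; z points along the fingers, y is the line along which they close (so a half turn about z gives the same grasp; the last joint's range is limited). The gripper opens to 93 mm and grips with 3 to 60 N. Pads are 15 mm wide; open, the fingers measure 128 mm over their backs; the gripper's body (75 mm by 188 mm) begins 65 mm behind the grasp point.
Start: joints at [65.289, 35.231, -0.722, 81.555, 0.464, 63.22, -2.315], TCP at [0.256, -0.597, 0.179] pointing down, gripper open.
Joint ranges: [-178.69, 178.69], [-17.37, 117.87], [-77.05, 75.6], [15.02, 138.74], [-78.02, 258.01], [0.78, 113.62], [-162.83, 162.83]. Speed limits (degrees/s): [159.86, 159.86, 180, 180, 180, 180, 180].

### API

Orientations are given as a 3x3 rotation matrix whose columns are the frame's x, y, z axes.
In Python, from cell import robot gives the robot as it stands.
- The arm moves only by the tool move_arm, never from a script. Its argument "commands" is a list that holds one entry, the list of rows, each a list of 7 numbers: the shift along the tool's x, y, z in mm, then the turn, a rotation vector about the tool's x, y, z in degrees, then the opening, from 0 (shut) to 1 (fully open). A call has 1 to 20 rows; each row shifts and turns the commanded pose from where the row before left it, along the tool's axes as they then stand; what a row does not reach is not made up. A row lasts 1/8 s, in which the tool goes at most 62.5 mm and 10.7 degrees, less where a joint would pass 70% of its speed; a pose out of reach is approached as far as the arm can. A call with a gripper value outside its range is refused whole. The fingers move at their own pace and stop on an object; the grip force is fixed at half the most. Time passes only in rows, so rows that do not move let the fingers close. It gives the time, the measured TCP pose, the force, the opening and the grip force at its end, in the units of the state.
- robot.read_state(): the state, without advancing time (a new reading comes with each control period).
- robot.read_camera(name): name is "side" or "top" or "wrist"; returns a dict with "color" (400x640x3 uint8, red, green, blue), "fx", "fy", "cx", "cy" (pixels), "extrinsics" (4x4, takes a point from camera to world coordinates). Camera axes: x right, y up, looking along -z (the intrinsics and any distortion apply to the point x, -y, -z); pixel columns grow to the right and rows downward; lengths in m; the calibration is good to about 2 mm. A picture is of the moment at which its call begins. There is no depth.
- robot.close_job(): hands the job in; it is judged then, once.
The state is a dict: "time_s": time; "joints": joint angles; "dq": joint speeds; "joint_torque": joint torques, N m; "eef_pos": TCP position; "tool_rot": TCP orientation; "force": force on the tool from outside, world axes, zero at the start; "wrist_torque": the same for the moment, N m; "gripper_width": finger opening in m; "finger_force": force on a finger pad.
Only numpy, scipy, OpenCV 4.12 (cv2) and the standard library are available. Lean on these libraries where they do the work, as an engineer would, in place of code of your own. Each camera call takes 0.05 s, during which the arm holds its last target. There are 200 camera calls.

### The job

The small footed sample cup was set down off-centre on the pan of the laboratory balance. With light fingertip pushes, slide it over the pan until its foot stands wholly inside the engraved circle, upright and still. It is wobbly, so be gentle: do not grip it, lift it, topple it or push it off the pan, and leave the jar, the weight and the wooden block where they are.

Things in the scene. Friction and masses are not known exactly. Their poses are not given: they have to be found in the camera images.
- cup: Solid white footed cup with cork stopper, about 110 g (varies), 62 mm tall, round about its z (up). Origin: centre of its underside, a flat 24 mm across. Foot, its widest part: 34 mm across from 4 to 10 mm up; stem 12 mm at 22 mm up; cup 32 mm at 38 to 52 mm up; cork 25 mm. Pushed slowly at the foot it slides; pushed high it tips. Starts on the pan, 18 to 28 mm off its centre in any direction.
- pan_top (a point): Centre of the upper face of the balance's fixed round steel pan: flat, no rim, 96 mm across, 8 mm thick, upper face 62 mm above the work surface. A thin dark circle of 48 mm diameter is engraved round this centre. z is up; its yaw means nothing.
- balance: White balance housing, fixed, 200 mm (its x) by 180 mm (its y), top 46 mm above the work surface. Origin: centre of its footprint on the work surface. The pan's centre is 18 mm along its +x; a black display lies on its -x part. All of it lies below the pan.
- jar: Bystander: loose closed jar, 48 mm across, 70 mm tall, standing on the work surface beside the balance (its +y side). Origin: centre of its underside.
- weight: Bystander: loose steel knob weight, 28 mm across, 48 mm tall, standing on the work surface beside the balance (its -y side). Origin: centre of its underside.
- block: Bystander: loose wooden block 80 x 45 x 22 mm, lying on the work surface beside the balance (its -y side, farther along +x than the weight). Origin: centre of its underside.

How it is judged:
By the outcome, as a careful person would: the job done as asked, in the order asked, and still so for the second after the job is handed in, with the robot touching nothing.
It also fails if it takes over 45 s, if anything falls off the work surface, if the arm or the gripper's body presses on something with over 40 N, if the wrist force passes 120 N, or if a joint passes its speed limit or range.

## Working session

There is one attempt and no reset: what is moved stays moved. The work goes in short steps, Python scripts to look and compute and a tool call to move; the robot and the scene stay as the last step left them, time stands still between calls to the robot, and variables do not carry over. Pictures are saved under pics/ and viewed, at most 10 in all, crops included, and the job is handed in when it is done.

Besides the shell and the picture viewer there is one more tool, called after "Request:" by a JSON object that holds its "method" and its "body", one argument or row to a line. move_arm: Moves the arm, as the interface text tells. Its arguments: {"type":"object","properties":{"commands":{"type":"array"}},"required":["commands"]}

```bash
mkdir -p pics; cat > h.py <<'E'
from cell import robot
import cv2, numpy as np
def snap(n,f):
    c=robot.read_camera(n); cv2.imwrite(f,c['color'][:,:,::-1]); return c
def ray(c,u,v,z):
    E=np.array(c['extrinsics']); d=E[:3,:3]@np.array([(u-c['cx'])/c['fx'],-(v-c['cy'])/c['fy'],-1]); o=E[:3,3]
    return o+d*(z-o[2])/d[2]
def proj(c,p):
    E=np.array(c['extrinsics']); q=E[:3,:3].T@(np.array(p)-E[:3,3]); return c['cx']+c['fx']*q[0]/-q[2], c['cy']-c['fy']*q[1]/-q[2]
E
python3 - <<'E'
from h import *
np.set_printoptions(precision=4,suppress=True)
for n in ('top','side'):
    c=snap(n,f'pics/{n}0.png'); print(n,{k:v for k,v in c.items() if k!='color'})
s=robot.read_state(); print(s['eef_pos'],s['tool_rot'],s['time_s'])
E
```

```text
top {'fx': 441.2010867034453, 'fy': 441.2010867034453, 'cx': 326.8133111394284, 'cy': 190.6631260487222, 'extrinsics': array([[-0.0131,  0.9964, -0.0835,  0.4796],
       [-0.9998, -0.0117,  0.0161,  0.067 ],
       [ 0.0151,  0.0837,  0.9964,  0.8092],
       [ 0.    ,  0.    ,  0.    ,  1.    ]])}
side {'fx': 378.81025441580726, 'fy': 378.81025441580726, 'cx': 321.78777253865803, 'cy': 198.5629987549278, 'extrinsics': array([[ 0.9998, -0.0137, -0.0152,  0.5036],
       [-0.0024,  0.6585, -0.7526, -0.5938],
       [ 0.0203,  0.7524,  0.6583,  0.6315],
       [ 0.    ,  0.    ,  0.    ,  1.    ]])}
[ 0.2557 -0.5967  0.178 ] [[ 0.9192  0.3939 -0.0009]
 [ 0.3939 -0.9191  0.0021]
 [-0.     -0.0023 -1.    ]] 0.1
```

View pics/top0.png

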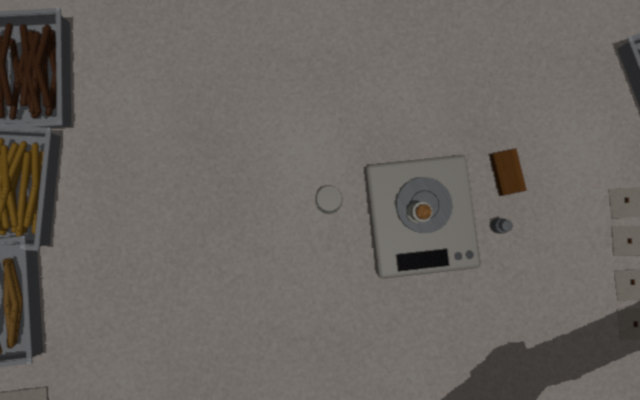

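View pics/side0.png

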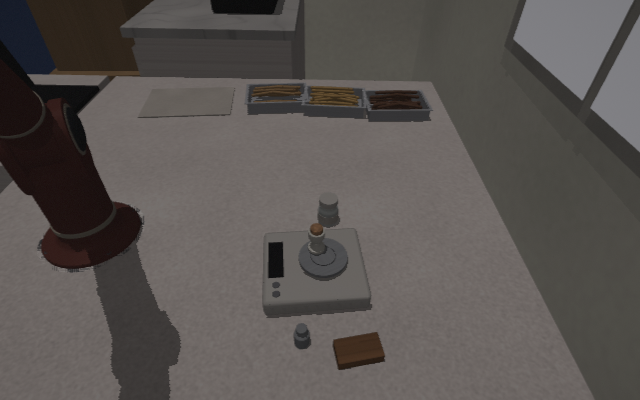

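The top view shows the pan centred near (424,205), the cork near (424,212) and the display toward -x. The side view shows the pan near (323,258) and the cup near (317,245). Next I'll enlarge both.

```bash
python3 - <<'E'
import cv2,numpy as np
a=cv2.imread('pics/top0.png')[165:245,380:480]; b=cv2.imread('pics/side0.png')[210:290,275:375]
cv2.imwrite('pics/z0.png',np.vstack([cv2.resize(i,(375*1,300),interpolation=cv2.INTER_CUBIC) if 0 else cv2.resize(i[:,:],(750,600),interpolation=cv2.INTER_CUBIC)[:, :] for i in (a,)]))
cv2.imwrite('pics/z1.png',cv2.resize(b,(750,600),interpolation=cv2.INTER_CUBIC))
E
```

```text
(no output)
```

View pics/z0.png

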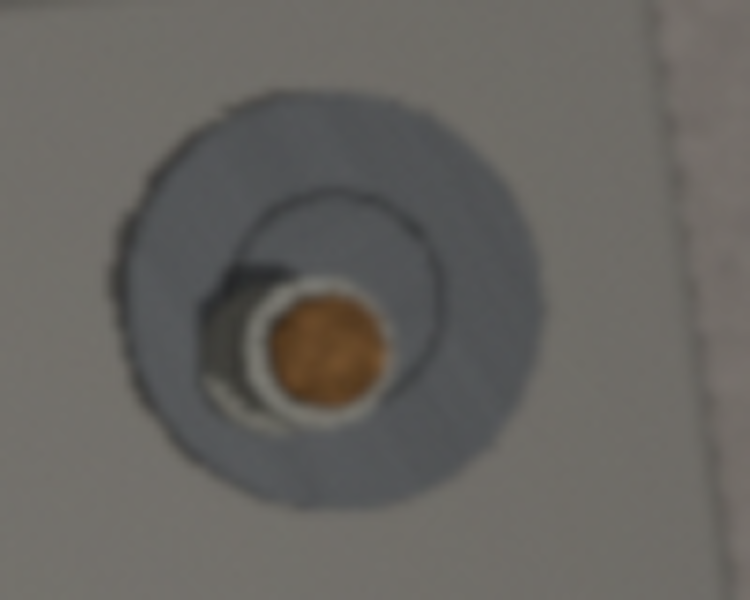

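View pics/z1.png

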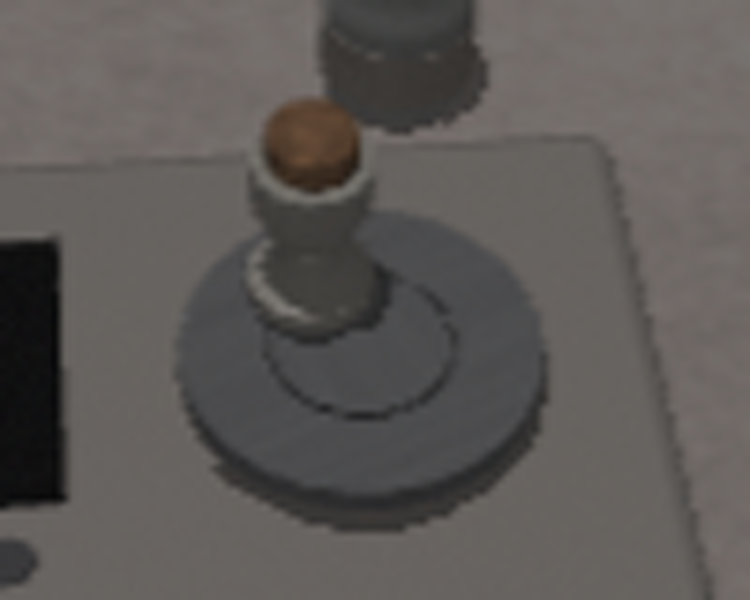

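```bash
python3 - <<'E'
from h import *
np.set_printoptions(precision=4,suppress=True)
t=robot.read_camera('top');s=robot.read_camera('side')
T=lambda u,v:(380+(u+.5)/7.5-.5,165+(v+.5)/7.5-.5)
S=lambda u,v:(275+(u+.5)/7.5-.5,210+(v+.5)/7.5-.5)
print('pan top',ray(t,*T(335,297),.062),'side L R B ring LRB',*[ray(s,*S(*p),.062) for p in((180,360),(545,360),(360,497),(360,210),(263,345),(459,345),(361,417))])
print('cork top',ray(t,*T(327,349),.124),'cuprim',ray(t,*T(318,351),.114))
print('side cork',ray(s,*S(312,140),.124),'foot L R B',*[ray(s,*S(*p),.068) for p in((247,275),(388,285),(315,338))])
def circ(p,z,r):
    return [p[0],p[1],z]
print('jar',ray(t,329,198,.07),'weight',ray(t,503,225,.048),'block',[ray(t,*p,.022)[:2] for p in((491,153),(516,149),(525,189),(500,194))])
print('bal',[ray(t,*p,.046)[:2] for p in((367,167),(464,156),(479,264),(381,275))])
E
```

```text
pan top [ 0.5173 -0.1105  0.062 ] side L R B ring LRB [ 0.4714 -0.1172  0.062 ] [ 0.5657 -0.1158  0.062 ] [ 0.5177 -0.1601  0.062 ] [ 0.518  -0.0638  0.062 ] [ 0.4927 -0.1118  0.062 ] [ 0.5436 -0.1111  0.062 ] [ 0.518  -0.1351  0.062 ]
cork top [ 0.5034 -0.0938  0.124 ] cuprim [ 0.5033 -0.0942  0.114 ]
side cork [ 0.5046 -0.098   0.124 ] foot L R B [ 0.4881 -0.0931  0.068 ] [ 0.5251 -0.096   0.068 ] [ 0.5061 -0.1144  0.068 ]
jar [0.5292 0.0516 0.07  ] weight [ 0.4802 -0.2495  0.048 ] block [array([ 0.6107, -0.2445]), array([ 0.6175, -0.2905]), array([ 0.5444, -0.3032]), array([ 0.5359, -0.2574])]
bal [array([ 0.5843, -0.0161]), array([ 0.6019, -0.187 ]), array([ 0.4139, -0.2056]), array([ 0.3976, -0.0362])]
```

```bash
cat >> h.py <<'E'
from scipy.spatial.transform import Rotation as Ro
np.set_printoptions(precision=3,suppress=True)
PAN=np.array([.5176,-.1112])
def goal(d,tilt):  # tool -x along d, fingertips leaning toward d
    d=np.array([*d,0.])/np.linalg.norm(d); x=-d; z=np.array([0,0,-1.]); R=np.c_[x,np.cross(z,x),z]
    return R@Ro.from_euler('y',-tilt,degrees=True).as_matrix()
def delta(p,R):
    s=robot.read_state(); R0=np.array(s['tool_rot']); p0=np.array(s['eef_pos'])
    print('t',s['time_s'],'at',p0*1e3,'joints',np.array(s['joints']).round(1))
    print('shift mm now-frame',R0.T@(np.array(p)-p0)*1e3,'| in goal frame',R.T@(np.array(p)-p0)*1e3,'turn',Ro.from_matrix(R0.T@R).as_rotvec(degrees=True))
E
python3 - <<'E'
from h import *
cup=np.array([.5045,-.0955]); d=PAN-cup; u=d/np.linalg.norm(d); print(np.linalg.norm(d),u)
p=cup-u*.045
delta([*p,.19],goal(u,0)); print(goal(u,15))
E
```

```text
0.02044749373395184 [ 0.641 -0.768]
t 0.2 at [ 255.813 -596.973  178.339] joints [65.3 35.3 -0.7 81.6  0.5 63.2 -2.3]
shift mm now-frame [ 413.222 -406.105  -11.031] | in goal frame [270.716 512.223 -11.661] turn [  -0.062   -0.083 -106.644]
[[-0.619  0.768  0.166]
 [ 0.742  0.641 -0.199]
 [-0.259  0.    -0.966]]
```

Request:
{"method": "move_arm", "body": {
  "commands": [
    [[20,-20,-10,0,0,0,0.2],[28,-27.5,0,0,0,0,0.2],[28,-27.5,0,0,0,0,0.2],[28,-27.5,0,0,0,0,0.2],[28,-27.5,0,0,0,0,0.2],[28,-27.5,0,0,0,0,0.2],[28,-27.5,0,0,0,0,0.2],[28,-27.5,0,0,0,0,0.2],[28,-27.5,0,0,0,0,0.2],[28,-27.5,0,0,0,0,0.2],[28,-27.5,0,0,0,0,0.2],[28,-27.5,0,0,0,0,0.2],[28,-27.5,0,0,0,0,0.2],[28,-27.5,0,0,0,0,0.2],[28,-27.5,0,0,0,0,0.2],[0,0,0,0,0,0,0.2]]
  ]
}}

```text
time_s: 2.2
eef_pos: [0.4761, -0.0591, 0.1891]
tool_rot: [[0.916, 0.4, 0.001], [0.4, -0.916, 0.002], [0.001, -0.001, -1.0]]
force: [-0.6, -0.1, -0.3]
gripper_width: 0.0184
finger_force: 0.0
```

Request:
{"method": "move_arm", "body": {
  "commands": [
    [[0,0,0,0,0,-8.9,0.2],[0,0,0,0,0,-8.9,0.2],[0,0,0,0,0,-8.9,0.2],[0,0,0,0,0,-8.9,0.2],[0,0,0,0,0,-8.9,0.2],[0,0,0,0,0,-8.9,0.2],[0,0,0,0,0,-8.9,0.2],[0,0,0,0,0,-8.9,0.2],[0,0,0,0,0,-8.9,0.2],[0,0,0,0,0,-8.9,0.2],[0,0,0,0,0,-8.9,0.2],[0,0,0,0,0,-8.7,0.2],[0,0,0,0,-5,0,0.2],[0,0,0,0,-5,0,0.2],[0,0,0,0,-5,0,0.2],[0,0,0,0,0,0,0.2],[0,0,0,0,0,0,0.2]]
  ]
}}

```text
time_s: 4.32
eef_pos: [0.4755, -0.0642, 0.1892]
tool_rot: [[-0.617, 0.77, 0.165], [0.744, 0.638, -0.199], [-0.259, -0.0, -0.966]]
force: [0.2, -0.2, 0.1]
gripper_width: 0.0183
finger_force: 0.0
```

```bash
python3 - <<'E'
from h import *
c=snap('wrist','pics/w0.png')
cup=np.array([.5045,-.0955]); d=PAN-cup; u=d/np.linalg.norm(d)
p=cup-u*.045
delta([*p,.067],goal(u,15)); s=robot.read_state(); print(s['gripper_width'],s['force'])
print(proj(c,[*PAN,.062]),proj(c,[*cup,.124]),proj(c,[*cup,.069]))
E
```

```text
t 4.375 at [475.669 -64.24  189.204] joints [ 18.6  16.8 -28.9 117.   30.6  44.4   9.6]
shift mm now-frame [ 34.036   2.078 117.397] | in goal frame [ 34.07    2.109 117.386] turn [-0.04  -0.02  -0.191]
0.0185112020777169 [-0.788 -0.124  0.456]
(np.float64(324.5702337486797), np.float64(207.72721917482127)) (np.float64(325.09211644155056), np.float64(226.78062933889808)) (np.float64(324.63728747707137), np.float64(193.6537357669136))
```

View pics/w0.png

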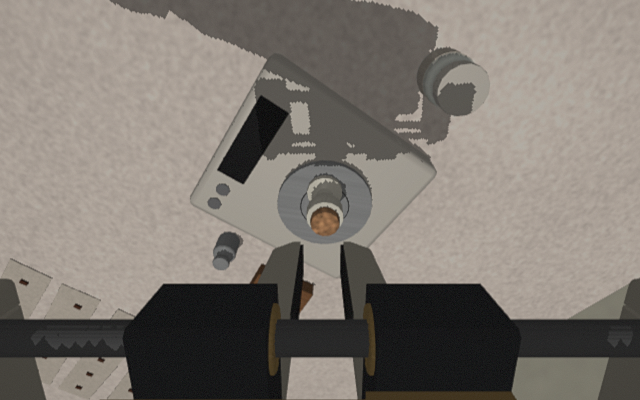

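The wrist view shows the pan at (325,201), the cork at (325,221) and the foot at (325,190). All lie on the push line, straddled by the finger tips at about (300,245) and (345,245). Next I lower behind the cup.

Request:
{"method": "move_arm", "body": {
  "commands": [
    [[17,1,0,0,0,0,0.2],[17,1,0,0,0,0,0.2],[0,0,20,0,0,0,0.2],[0,0,20,0,0,0,0.2],[0,0,20,0,0,0,0.2],[0,0,20,0,0,0,0.2],[0,0,20,0,0,0,0.2],[0,0,10,0,0,0,0.2],[0,0,7,0,0,0,0.2],[0,0,0,0,0,0,0.2],[0,0,0,0,0,0,0.2]]
  ]
}}

```text
time_s: 5.75
eef_pos: [0.4755, -0.0595, 0.0678]
tool_rot: [[-0.618, 0.768, 0.167], [0.742, 0.64, -0.199], [-0.259, 0.001, -0.966]]
force: [0.4, -0.7, 0.3]
gripper_width: 0.0187
finger_force: 0.0
```

```bash
python3 - <<'E'
from h import *
c=snap('side','pics/s1.png');t=snap('top','pics/t1.png')
cup=np.array([.5045,-.0955]); d=PAN-cup; u=d/np.linalg.norm(d)
p=PAN-u*.0217
delta([*p,.067],goal(u,15)); s=robot.read_state(); print(s['force'])
a=cv2.resize(cv2.imread('pics/t1.png')[165:245,380:460],(400,400),interpolation=2)
b=cv2.resize(cv2.imread('pics/s1.png')[210:290,280:360],(400,400),interpolation=2)
cv2.imwrite('pics/c1.png',np.hstack([a,b]))
e=np.array(s['eef_pos']); print([((proj(t,e)[0]-380)*5,(proj(t,e)[1]-165)*5),(400+(proj(c,e)[0]-280)*5,(proj(c,e)[1]-210)*5)])
E
```

```text
t 5.85 at [475.401 -59.517  67.796] joints [  8.7  27.8 -18.5 126.2  50.3  28.  -12.6]
shift mm now-frame [-43.271  -0.684  12.447] | in goal frame [-43.279  -0.71   12.42 ] turn [ 0.041  0.036 -0.046]
[-0.466 -0.573 -0.984]
[(np.float64(77.84067606501281), np.float64(321.37745680874343)), (np.float64(508.6117077801015), np.float64(119.12727714802969))]
```

View pics/c1.png

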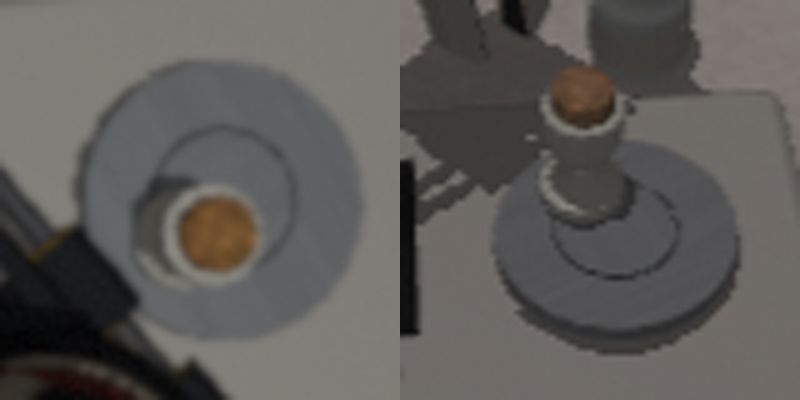

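The left panel (top) shows the gripper behind the cup. In the right panel (side) the fingertips appear near (470,60) and (515,35), higher in the image than the projected TCP at (508,119), so I'll look at a wider crop.

```bash
python3 - <<'E'
from h import *
c=robot.read_camera('side'); s=robot.read_state(); e=np.array(s['eef_pos']);R=np.array(s['tool_rot'])
b=cv2.imread('pics/s1.png')[150:300,220:380]
b=np.clip(cv2.resize(b,(800,750),interpolation=2)[:600]*2.0,0,255).astype(np.uint8)
for q in ([0,0,0],[0,.009,0],[0,-.009,0],[0,0,-.04]):
    x,y=proj(c,e+R@np.array(q)); cv2.circle(b,(int((x-220)*5),int((y-150)*5)),3,(0,0,255),-1)
cv2.imwrite('pics/c2.png',b)
E
```

```text
(no output)
```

View pics/c2.png

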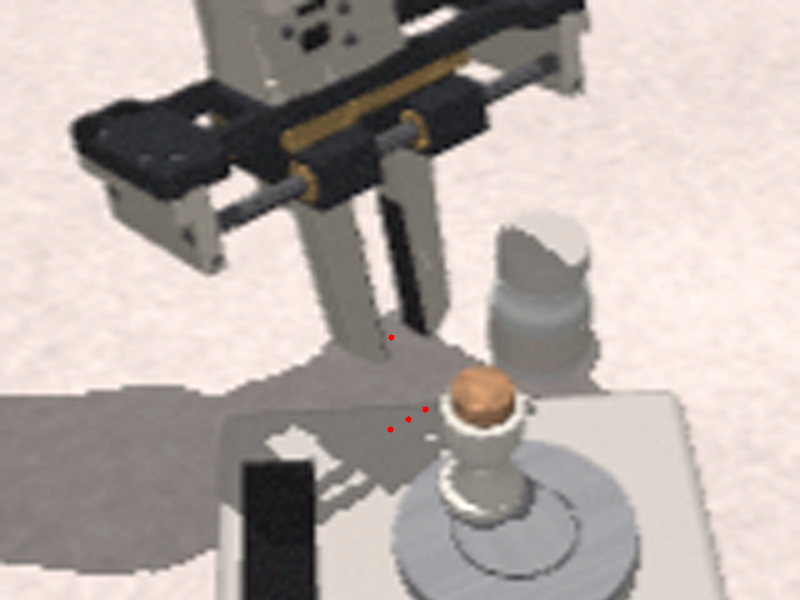

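The fingertips appear about 36 mm short of the reported TCP (midpoint (395,348) against (408,419)). I'll check this in the wrist camera and a fresh side picture before going on.

```bash
python3 - <<'E'
from h import *
c=snap('side','pics/s2.png'); w=snap('wrist','pics/w2.png'); s=robot.read_state(); e=np.array(s['eef_pos']);R=np.array(s['tool_rot'])
print(np.abs(cv2.imread('pics/s1.png').astype(int)-cv2.imread('pics/s2.png')).max(axis=2)[150:300,220:380].mean())
img=cv2.imread('pics/w2.png')
for k in (0,-.019,-.036,-.055):
    for y in (-.0093,.0093):
        for cam in (c,w): 
            x,yy=proj(cam,e+R@np.array([0,y,k])); print(k,y,round(x),round(yy))
            if cam is w: cv2.circle(img,(int(x),int(yy)),2,(0,0,255) if k==0 else (0,255,0),-1)
E=np.array(w['extrinsics']); print('cam in tool', R.T@(E[:3,3]-e), '\n',R.T@E[:3,:3])
b=np.clip(img*1.5,0,255).astype(np.uint8); cv2.imwrite('pics/w2b.png',b)
E
```

```text
0.9752916666666667
0 -0.0093 298 236
0 -0.0093 307 232
0 0.0093 305 232
0 0.0093 338 232
-0.019 -0.0093 296 228
-0.019 -0.0093 306 244
-0.019 0.0093 304 224
-0.019 0.0093 339 244
-0.036 -0.0093 295 221
-0.036 -0.0093 304 257
-0.036 0.0093 302 217
-0.036 0.0093 340 257
-0.055 -0.0093 293 213
-0.055 -0.0093 303 274
-0.055 0.0093 301 209
-0.055 0.0093 343 274
cam in tool [ 0.079 -0.    -0.205] 
 [[-0.001  0.959  0.282]
 [ 1.     0.     0.001]
 [ 0.001  0.282 -0.959]]
```

View pics/w2b.png

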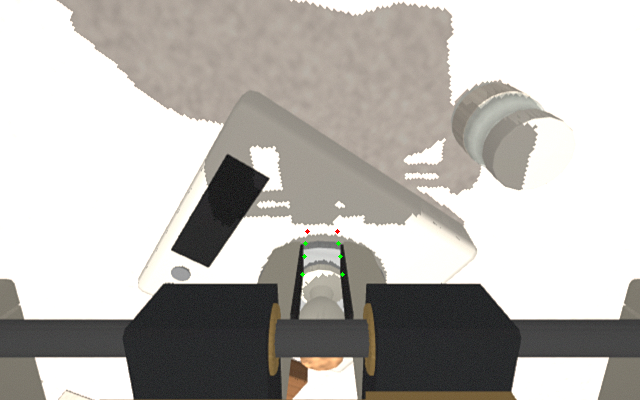

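Both cameras agree that the visible tips are about 36 mm short of the TCP. A light touch test over the housing (top at 46 mm, clear of the pan) will show where the tips really are.

Request:
{"method": "move_arm", "body": {
  "commands": [
    [[1.3,0,4.8,0,0,0,0.2],[1.3,0,4.8,0,0,0,0.2],[1.3,0,4.8,0,0,0,0.2],[0.5,0,2,0,0,0,0.2],[0.3,0,1,0,0,0,0.2],[0.3,0,1,0,0,0,0.2],[0.3,0,1,0,0,0,0.2],[0,0,0,0,0,0,0.2],[0,0,0,0,0,0,0.2]]
  ]
}}

```text
time_s: 7.12
eef_pos: [0.4751, -0.0595, 0.0472]
tool_rot: [[-0.618, 0.768, 0.166], [0.742, 0.64, -0.199], [-0.259, 0.0, -0.966]]
force: [0.4, -0.3, 0.9]
gripper_width: 0.0186
finger_force: 0.0
```

Request:
{"method": "move_arm", "body": {
  "commands": [
    [[0.25,0,1,0,0,0,0.2],[0.25,0,1,0,0,0,0.2],[0.25,0,1,0,0,0,0.2],[0,0,0,0,0,0,0.2]]
  ]
}}

```text
time_s: 7.62
eef_pos: [0.475, -0.0596, 0.044]
tool_rot: [[-0.618, 0.768, 0.165], [0.742, 0.64, -0.199], [-0.259, -0.0, -0.966]]
force: [0.1, 0.1, 0.0]
gripper_width: 0.019
finger_force: 0.0
```

There is no contact 2–4 mm below the housing top, so the tips really are short of the reported TCP. I'll keep lowering gently to find the housing.

Request:
{"method": "move_arm", "body": {
  "commands": [
    [[1.3,0,4.8,0,0,0,0.2],[1.3,0,4.8,0,0,0,0.2],[1.3,0,4.8,0,0,0,0.2],[0.8,0,2.9,0,0,0,0.2],[0.5,0,1.9,0,0,0,0.2],[0,0,0,0,0,0,0.2],[0,0,0,0,0,0,0.2]]
  ]
}}

```text
time_s: 8.5
eef_pos: [0.4751, -0.0595, 0.0243]
tool_rot: [[-0.618, 0.768, 0.166], [0.742, 0.64, -0.199], [-0.259, 0.0, -0.966]]
force: [-0.2, 0.5, -0.3]
gripper_width: 0.0189
finger_force: 0.0
```

```bash
python3 - <<'E'
from h import *
c=snap('side','pics/s3.png'); s=robot.read_state(); e=np.array(s['eef_pos']);R=np.array(s['tool_rot'])
print(e,s['force'])
b=cv2.imread('pics/s3.png')[180:270,260:350]
b=np.clip(cv2.resize(b,(600,600),interpolation=2)*1.8,0,255).astype(np.uint8)
S=600/90
for k in (0,-.036):
  for q in ([.0075,.0093,k],[.0075,-.0093,k],[-.0075,.0093,k],[-.0075,-.0093,k]):
    x,y=proj(c,e+R@np.array(q)); cv2.circle(b,(int((x-260)*S),int((y-180)*S)),2,(0,0,255) if k==0 else (0,255,0),-1)
cv2.imwrite('pics/c3.png',b)
E
```

```text
[ 0.475 -0.06   0.024] [ 0.444 -0.387 -0.201]
```

View pics/c3.png

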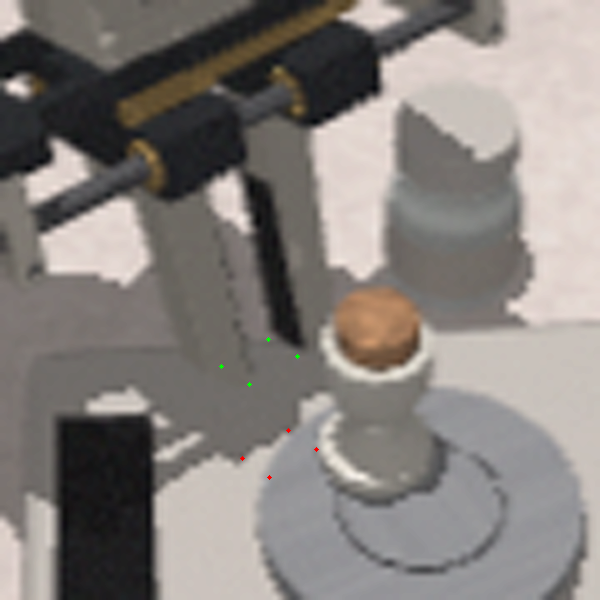

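The side view puts the inner tip corners at (250,372) and (298,346), about 38 mm behind the TCP along the tool z axis and laterally as expected. I'll continue to contact.

Request:
{"method": "move_arm", "body": {
  "commands": [
    [[1,0,3.9,0,0,0,0.2],[1,0,3.9,0,0,0,0.2],[0.25,0,1,0,0,0,0.2],[0.25,0,1,0,0,0,0.2],[0,0,0,0,0,0,0.2],[0,0,0,0,0,0,0.2]]
  ]
}}

```text
time_s: 9.3
eef_pos: [0.4751, -0.0597, 0.0141]
tool_rot: [[-0.618, 0.768, 0.166], [0.742, 0.64, -0.199], [-0.259, 0.0, -0.966]]
force: [0.0, -0.1, -0.5]
gripper_width: 0.0185
finger_force: 0.0
```

Request:
{"method": "move_arm", "body": {
  "commands": [
    [[0.25,0,1,0,0,0,0.2],[0.12,0,0.5,0,0,0,0.2],[0,0,0,0,0,0,0.2]]
  ]
}}

```text
time_s: 9.68
eef_pos: [0.4751, -0.0597, 0.0125]
tool_rot: [[-0.618, 0.768, 0.166], [0.742, 0.64, -0.199], [-0.259, -0.0, -0.966]]
force: [0.2, -0.9, 0.0]
gripper_width: 0.0191
finger_force: 0.0
```

Request:
{"method": "move_arm", "body": {
  "commands": [
    [[0.25,0,1,0,0,0,0.2],[0.12,0,0.5,0,0,0,0.2],[0,0,0,0,0,0,0.2]]
  ]
}}

```text
time_s: 10.05
eef_pos: [0.4751, -0.0597, 0.0109]
tool_rot: [[-0.618, 0.768, 0.166], [0.742, 0.64, -0.199], [-0.259, -0.0, -0.966]]
force: [0.4, -0.1, -0.5]
gripper_width: 0.0186
finger_force: 0.0
```

Request:
{"method": "move_arm", "body": {
  "commands": [
    [[0.25,0,1,0,0,0,0.2],[0.12,0,0.5,0,0,0,0.2],[0,0,0,0,0,0,0.2]]
  ]
}}

```text
time_s: 10.42
eef_pos: [0.4753, -0.0598, 0.01]
tool_rot: [[-0.618, 0.768, 0.166], [0.742, 0.64, -0.199], [-0.26, 0.0, -0.966]]
force: [-1.6, -0.0, 6.7]
gripper_width: 0.0185
finger_force: 3.0
```

Request:
{"method": "move_arm", "body": {
  "commands": [
    [[0.25,0,1,0,0,0,0.2],[0.12,0,0.5,0,0,0,0.2],[0,0,0,0,0,0,0.2]]
  ]
}}

```text
time_s: 10.8
eef_pos: [0.4754, -0.0598, 0.0096]
tool_rot: [[-0.618, 0.768, 0.168], [0.742, 0.64, -0.2], [-0.261, 0.001, -0.965]]
force: [-4.5, 1.3, 17.3]
gripper_width: 0.0184
finger_force: 9.1
```

Contact comes at a reported z of about 10.4 mm, so the tips sit about 38.8 mm behind the reported TCP. I'll raise to foot height and work out the push with that.

Request:
{"method": "move_arm", "body": {
  "commands": [
    [[-1.4,0,-5,0,0,0,0.2],[-2,0,-7.6,0,0,0,0.2],[-2,0,-7.7,0,0,0,0.2],[0,0,0,0,0,0,0.2],[0,0,0,0,0,0,0.2]]
  ]
}}

```text
time_s: 11.42
eef_pos: [0.475, -0.0598, 0.0286]
tool_rot: [[-0.618, 0.768, 0.165], [0.742, 0.64, -0.199], [-0.259, -0.0, -0.966]]
force: [-0.5, 0.1, -0.1]
gripper_width: 0.0189
finger_force: 0.0
```

```bash
python3 - <<'E'
from h import *
s=robot.read_state(); e=np.array(s['eef_pos']);R=np.array(s['tool_rot'])
cup=np.array([.5045,-.0955]); d=PAN-cup; u=d/np.linalg.norm(d)
f=e+R@np.array([-.0075,0,-.0388]); print(e,s['force'],'front edge',f, 'width',s['gripper_width'])
n=np.array([-u[1],u[0]])
for nm,q in(('cup',cup),('pan',PAN)): print(nm,'along',(q-f[:2])@u*1e3-14.3,'side',(q-f[:2])@n*1e3)
h=np.array([*u,0]);print('1mm along u in tool',R.T@h,'n in tool',R.T@np.array([*n,0]))
E
```

```text
[ 0.475 -0.06   0.029] [-0.548  0.095 -0.101] front edge [ 0.473 -0.058  0.068] width 0.018925027075579408
cup along 34.7709561551509 side -0.2168577641715224
pan along 55.21844988910273 side -0.2168577641715183
1mm along u in tool [-0.966  0.001  0.259] n in tool [ 0.001  1.    -0.   ]
```

Request:
{"method": "move_arm", "body": {
  "commands": [
    [[-4.8,0,1.3,0,0,0,0.2],[-4.8,0,1.3,0,0,0,0.2],[-4.8,0,1.3,0,0,0,0.2],[-4.8,0,1.3,0,0,0,0.2],[-3.9,0,1,0,0,0,0.2],[-2.9,0,0.8,0,0,0,0.2],[-1,0,0.26,0,0,0,0.2],[-1,0,0.26,0,0,0,0.2],[-1,0,0.26,0,0,0,0.2],[-1,0,0.26,0,0,0,0.2],[-1,0,0.26,0,0,0,0.2],[-1,0,0.26,0,0,0,0.2],[-1,0,0.26,0,0,0,0.2],[-1,0,0.26,0,0,0,0.2],[-1,0,0.26,0,0,0,0.2],[-1,0,0.26,0,0,0,0.2],[-1,0,0.26,0,0,0,0.2],[-1,0,0.26,0,0,0,0.2],[0,0,0,0,0,0,0.2]]
  ]
}}

```text
time_s: 13.8
eef_pos: [0.5004, -0.0901, 0.029]
tool_rot: [[-0.618, 0.769, 0.166], [0.742, 0.64, -0.199], [-0.259, 0.0, -0.966]]
force: [-0.4, -0.3, 0.1]
gripper_width: 0.0184
finger_force: 0.2
```

```bash
cat > look.py <<'E'
from h import *
import sys
n=sys.argv[1]
c=snap('side',f'pics/s{n}.png');t=snap('top',f'pics/t{n}.png'); s=robot.read_state(); e=np.array(s['eef_pos']);R=np.array(s['tool_rot'])
f=e+R@np.array([-.0075,0,-.0388]); u=np.array([.641,-.768]); m=np.array([.768,.641])
print(s['time_s'],'front',f,'force',s['force'],'to go along',(PAN-f[:2])@u*1e3-14.3,'side',(PAN-f[:2])@m*1e3)
a=cv2.resize(cv2.imread(f'pics/t{n}.png')[172:240,390:458],(400,400),interpolation=2)
b=cv2.resize(cv2.imread(f'pics/s{n}.png')[210:290,280:360],(400,400),interpolation=2)
cv2.imwrite(f'pics/l{n}.png',np.clip(np.hstack([a,b])*1.7,0,255).astype(np.uint8))
E
python3 look.py 5
```

```text
13.9 front [ 0.499 -0.088  0.068] force [-0.315  0.234 -1.078] to go along 15.744275904158822 side -0.32771202420682266
```

View pics/l5.png

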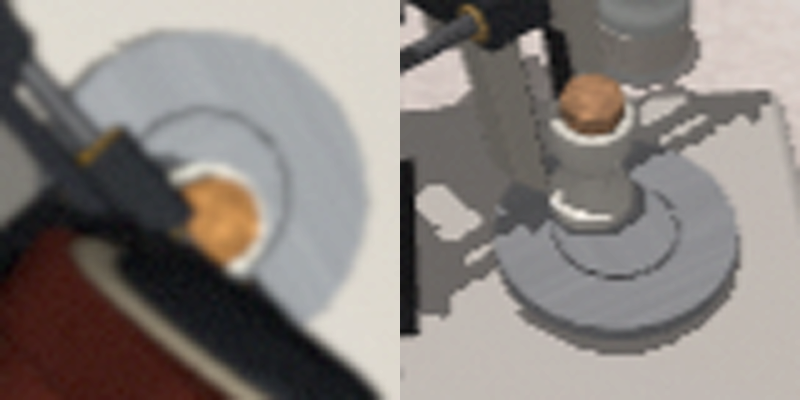

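The cup is upright and has moved about 4 mm toward the circle: its foot in the side panel is now near (597,200), against the ring's near edge at (615,275). The picture allowance is used, so I'll track the cork by colour from here and continue the push.

Request:
{"method": "move_arm", "body": {
  "commands": [
    [[-1,0,0.26,0,0,0,0.2],[-1,0,0.26,0,0,0,0.2],[-1,0,0.26,0,0,0,0.2],[-1,0,0.26,0,0,0,0.2],[-1,0,0.26,0,0,0,0.2],[-1,0,0.26,0,0,0,0.2],[-1,0,0.26,0,0,0,0.2],[-1,0,0.26,0,0,0,0.2],[-1,0,0.26,0,0,0,0.2],[-1,0,0.26,0,0,0,0.2],[-1,0,0.26,0,0,0,0.2],[-0.5,0,0.13,0,0,0,0.2],[0,0,0,0,0,0,0.2]]
  ]
}}

```text
time_s: 15.52
eef_pos: [0.508, -0.0991, 0.029]
tool_rot: [[-0.618, 0.768, 0.166], [0.742, 0.64, -0.199], [-0.259, 0.0, -0.966]]
force: [0.2, 0.6, -1.5]
gripper_width: 0.0184
finger_force: 0.2
```

```bash
cat > cork.py <<'E'
from h import *
import sys
t=robot.read_camera('top');s=robot.read_camera('side')
def cork(img,x0,y0,x1,y1):
    r=img[y0:y1,x0:x1].astype(int); m=((r[:,:,0]-r[:,:,2]>30)&(r[:,:,1]-r[:,:,2]>10)).astype(np.uint8)
    n,l,st,ce=cv2.connectedComponentsWithStats(m); i=1+st[1:,4].argmax(); return ce[i][0]+x0,ce[i][1]+y0,st[i,4],st[i,:4]
for n in ['0']+sys.argv[1:]:
    ti=cv2.imread(f'pics/top0.png' if n=='0' else f'pics/t{n}.png')[:,:,::-1]; si=cv2.imread('pics/side0.png' if n=='0' else f'pics/s{n}.png')[:,:,::-1]
    a=cork(ti,395,175,455,240); b=cork(si,295,215,350,285)
    print(n,'top',ray(t,a[0],a[1],.122)[:2]*1e3,a[2:],'side',ray(s,b[0],b[1],.122)[:2]*1e3,b[2:])
E
python3 look.py 6; python3 cork.py 5 6
```

```text
15.625 front [ 0.506 -0.097  0.068] force [-0.232  0.747 -0.611] to go along 3.957105139768469 side -0.36936542073763634
0 top [503.028 -94.526] (np.int32(170), array([21, 30, 16, 14], dtype=int32)) side [504.61  -94.651] (np.int32(82), array([16,  9, 12,  9], dtype=int32))
5 top [ 507.272 -100.726] (np.int32(143), array([26, 27, 13, 15], dtype=int32)) side [508.021 -98.382] (np.int32(88), array([17, 10, 13, 10], dtype=int32))
6 top [ 515.774 -110.382] (np.int32(124), array([32, 22, 13, 13], dtype=int32)) side [ 515.327 -107.851] (np.int32(97), array([21, 13, 13, 11], dtype=int32))
```

Kinematics and cork tracking agree: about 3.7 mm to go.

Request:
{"method": "move_arm", "body": {
  "commands": [
    [[-1,0,0.26,0,0,0,0.2],[-1,0,0.26,0,0,0,0.2],[-1,0,0.26,0,0,0,0.2],[-0.6,0,0.16,0,0,0,0.2],[0,0,0,0,0,0,0.2],[1,0,-0.26,0,0,0,0.2],[2,0,-0.5,0,0,0,0.2],[5,0,-1.3,0,0,0,0.2],[10,0,-2.6,0,0,0,0.2],[15,0,-4,0,0,0,0.2],[15,0,-10,0,0,0,0.2],[0,0,-25,0,0,0,0.2],[0,0,-30,0,0,0,0.2],[0,0,-30,0,0,0,0.2],[0,0,-30,0,0,0,0.2],[-5,0,-30,0,0,0,0.2],[0,0,-30,0,0,0,0.2],[0,0,0,0,0,0,0.2],[0,0,0,0,0,0,0.2]]
  ]
}}

```text
time_s: 18.1
eef_pos: [0.4507, -0.0316, 0.2044]
tool_rot: [[-0.619, 0.768, 0.165], [0.742, 0.64, -0.199], [-0.259, -0.001, -0.966]]
force: [-0.9, -0.2, -1.2]
gripper_width: 0.0185
finger_force: 0.0
```

```bash
python3 look.py 7; python3 cork.py 7; python3 - <<'E'
from h import *
# compare light cup pixels vs the pan in the side view: print gray crop of foot/ring area
c=robot.read_camera('side'); g=cv2.imread('pics/s7.png')
import sys
print('pan centre px',proj(c,[*PAN,.062]))
r=g[236:274,308:342].mean(2).astype(int)
print('cols 308..341, from row 236'); print('\n'.join(' '.join(f'{v:3d}' for v in q) for q in r))
E
```

```text
18.2 front [ 0.449 -0.03   0.243] force [-0.173  0.134 -0.153] to go along 92.39781636234385 side 0.41765414458383204
0 top [503.028 -94.526] (np.int32(170), array([21, 30, 16, 14], dtype=int32)) side [504.61  -94.651] (np.int32(82), array([16,  9, 12,  9], dtype=int32))
7 top [ 516.27  -110.646] (np.int32(181), array([31, 21, 16, 15], dtype=int32)) side [ 518.208 -110.372] (np.int32(89), array([23, 15, 12,  9], dtype=int32))
pan centre px (np.float64(322.43598258722443), np.float64(255.46848319343948))
cols 308..341, from row 236
103 103 102 103 103 103 103 109 100  63  50  58  63  66  69  75  76  69  66  64  66  51  55  97 105 102 103 104 103 103 103 104 103 103
103 103 104 103 103 103 103 116 115  70  38  51  63  74  81  77  70  66  65  61  48  40  52  99 106 103 104 103 104 103 103 103 103 103
103 102 103 103 103 102 103 112 114  88  51  41  51  64  74  71  61  60  58  48  40  40  57  92 102 103 103 103 103 103 103 103 103 103
103 103 103  98  93  87  84  89 108 113  74  46  51  52  49  46  46  47  46  44  39  52 100 107  91  92 101 103 103 103 103 103 104 103
102  98  94  84  82
[... 3904 characters left out ...]
  79  80  81  81  80
 80  83  82  81  79  79  79  79  79  79  80  80  81  80  81  79  79  79  80  80  80  80  79  80  79  78  79  79  80  81  81  80  79  62
 81  81  79  79  78  79  79  79  80  80  80  80  80  80  79  79  79  80  80  79  79  78  78  78  78  80  80  81  81  79  79  72  54  43
 66  77  78  78  79  79  80  79  80  80  80  80  79  79  80  80  81  80  79  79  79  77  78  79  81  81  80  80  77  78  67  51  43  48
 49  58  73  78  79  80  80  80  79  79  78  79  80  80  80  79  79  79  78  78  78  79  81  81  80  79  78  78  70  53  46  44  47  54
 48  49  50  60  65  73  77  79  79  80  80  80  80  79  79  78  79  78  78  80  81  81  80  80  78  75  66  52  46  44  46  54  57  57
```

The ring in the side image spans columns 310–335, with its near edge at row 265. The foot spans columns 314–333 with its near edge at about row 260, so it is inside with a gap all round. The cork position agrees to within about 1.5 mm, and the arm is clear.

```bash
python3 -c "
from cell import robot
print(robot.close_job())"
```

```text
the job is handed in; nothing more can be done
None
```

I slid the cup into the engraved circle with light pushes at its foot, and the last images put it centred to about 1–2 mm and upright. I then backed the arm clear and handed the job in at about 18 s.

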